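Hold a sighting frame over a fresh mosaic

TASK

Lift the sighting frame with the red grip up and off its hook, carry it over the row of standing tiles without bumping them or disturbing anything else, and bring it over the fresh mosaic on the plaster block so that its window lines up with the mosaic's outline, long side along long side. The mosaic is still soft: hold the frame level and still about 1 cm above it, never touching the block, and finish while holding it there; do not put it down or let go.

Things in the scene. Friction and masses are not known exactly. Their poses are not given: they have to be found in the camera images.
- sight_frame: the sighting frame that hangs on the hook: flat aluminium frame, outside 100 (x) by 140 mm (y), 8 mm thick, window 80 x 120 mm with a cross of bars; from its middle a 12 mm stem rises to a steel eye, above it a red square grip. 0.2 to 0.35 kg, balanced. Origin: centre of the frame's underside; z up through the grip. Hangs upright, x along the hook's bar. Same after a half turn about z
- frame_eye (a point): centre of the eye, 90 mm above the frame's underside. The eye is a diamond-shaped opening along the frame's x, 48 mm from corner to corner (up and across), walls 5 mm, 16 mm deep along x. It hangs by its top corner on the hook's bar
- frame_grip (a point): grip point on the red grip, 148 mm above the frame's underside. The grip is 24 x 24 mm, 55 mm tall, from 118 to 173 mm above the underside, its faces along the frame's x and y; the eye's outer top corner is about 121 mm above the underside
- hook_stand: fixed hook stand: wooden base 190 x 120 x 14 mm, a 16 mm upright 105 mm away along its +x, and a hook that points to its -x. Origin: underside of the base, right under the point of the hook where the eye hangs
- hook (a point): point on the centre line of the hook's level 10 mm bar where the eye hangs, 177 mm above the table. The bar runs along the stand's x; its end, 30 mm towards -x, turns up by 8 mm. To come off, the eye must rise 10 to 32 mm (more: its bottom corner meets the bar), then go 50 mm to the stand's -x; raise it high only after 100 mm, else the flat frame below catches on the tip
- mosaic_block: fixed plaster block, 170 mm along its x by 210 mm along its y, 60 mm high, with the mosaic on top. Origin: centre of its underside
- mosaic_top (a point): centre of the top face of the mosaic, 65 mm above the table. The mosaic is 80 mm along the block's x and 120 mm along its y, the same size as the frame's window, and stands 5 mm above the plaster
- tile_rack: fixed wooden rack with a row of upright coloured tiles, 300 mm along its x, 70 mm along its y, 122 mm high, between the hook stand and the block. Origin: centre of its underside
- rack_top (a point): middle of the rack at the height of its highest tiles, 122 mm above the table
- water_bottle: bystander: clear water bottle with red cap, 66 mm across, 200 mm tall, standing behind the rack; origin at its underside
- blue_bottle: bystander: blue bottle with white cap, 60 mm across, 170 mm tall, standing behind the rack; origin at its underside
- tile_hammer: bystander: hammer lying flat near the robot
- dust_brush: bystander: brush lying flat on the right
- tile_pile: bystander: pile of four brown and blue tiles, about 110 x 110 mm, 40 mm high, on the left; origin at its underside
- chip_bowl: bystander: terracotta bowl, 120 mm across, 50 mm high, on the right; origin at its underside
- grout_jar: bystander: white jar with black lid, 76 mm across, 90 mm tall, on the left; origin at its underside
Mind the look-alikes: they are no part of the job. Of the things like the sight_frame, leave any that is purple; of the rest the larger one is meant.

How it is judged:
By the outcome, as a careful person would: the job done as asked, in the order asked, and still so for the second after the job is handed in, while the arm keeps its last pose, push and grip.
It also fails if it takes over 51 s, if anything falls off the work surface, if the arm or the gripper's body presses on something with over 40 N, if the wrist force passes 120 N, or if a joint passes its speed limit or range.

ROBOT

A 6-joint arm with a two-finger parallel gripper is mounted at the origin on the work surface. World frame = base frame: x ahead of the robot, y to its left, z up, the work surface at z = 0. Lengths are in m, angles in rad, forces in N, time in s.
With the tool pointing down it reaches from about 0.3 to 1 m from the base axis. Payload 5.1 kg.
Tool frame: the origin (TCP) lies at the very end of the fingers, on their centre line; the grasp point (between the pads) lies 19 mm behind it; z points along the fingers, y is the line along which they close (so a half turn about z gives the same grasp; the last joint's range is limited). The gripper opens to 95 mm and grips with 3 to 60 N. Pads are 20 mm wide; open, the fingers measure 119 mm over their backs; the gripper's body (75 mm by 180 mm) begins 59 mm behind the grasp point.
Start: joints at [1.17, 0.124, 1.65, -0, 1.367, -0.083], TCP at [0.203, 0.617, 0.215] pointing down, gripper open.
Joint ranges: [-2.61, 2.61], [-1.02, 2.33], [0.03, 2.71], [-1.35, 4.49], [0.32, 2.68], [-2.91, 2.91]. Speed limits (rad/s): [2.57, 2.57, 3.14, 3.14, 3.14, 3.14].

INTERFACE

Orientations are given as a 3x3 rotation matrix whose columns are the frame's x, y, z axes.
In Python, from cell import env gives the robot as it stands. Calls block until the motion is done:
- env.move_pose(position, orientation): joint-space move of the TCP to a pose.
- env.servo_line(position, rotation=None, v=0.15, guard=None): straight line of the TCP; rotation=None keeps the orientation; v is the mean speed in m/s. With guard (N) it stops when the force on the tool has changed by that much, and returns True; else False.
- env.move_joints(angles): joint-space move.
- env.grip(opening, grip_force=None): finger opening in m; grip_force is the grip in N (None keeps the last); returns when the fingers have stopped.
- env.sleep(seconds).
- env.ik(position, orientation): joint angles nearest the present ones, or None.
- env.sense(): the state.
- env.snapshot(name): name is "side" or "top" or "wrist"; returns a dict with "color" (480x640x3 uint8, red, green, blue), "range_z" (480x640 float32, m along the optical axis (not along the pixel's ray), 0 where there is no reading), "mtx" (3x3 intrinsics, pixels), "R" (3x3) and "t" (3): a world point X has camera coordinates R X + t. Camera axes: x right, y down, z forward; pixel columns grow to the right and rows downward; lengths in m; the calibration is good to about 2 mm. A picture is of the moment at which its call begins.
A pose or a line that the arm cannot do raises env.PlanningError and nothing moves.
- env.sign_off(): hands the job in; it is judged then, once.
The state is a dict: "t": time; "qpos": joint angles; "dq": joint speeds; "effort": joint torques, N m; "tool_pos": TCP position; "ee_rot": TCP orientation; "contact_force": force on the tool from outside, world axes, zero at the start; "torque": the same for the moment, N m; "finger_gap": finger opening in m; "finger_force": force on a finger pad.
Only numpy, scipy, OpenCV 4.12 (cv2) and the standard library are available. Lean on these libraries where they do the work, as an engineer would, in place of code of your own. Each camera call takes 0.05 s, during which the arm holds its last target. There are 200 camera calls.

## Working session

There is one attempt and no reset: what is moved stays moved. The work goes in short steps, each a Python script; the robot and the scene stay as the last script left them, time stands still between calls to the robot, and variables do not carry over. Pictures are saved under pics/ and viewed, at most 10 in all, crops included, and the job is handed in when it is done.

```bash
ls; mkdir -p pics; python3 - <<'E'
from cell import env
import cv2,numpy as np,pickle
d={}
for n in("side","top"):
    s=env.snapshot(n);d[n]=s
    cv2.imwrite(f"pics/{n}0.png",s["color"][...,::-1])
    print(n,s["mtx"].tolist(),s["R"].round(3).tolist(),s["t"].round(3).tolist(),(-s["R"].T@s["t"]).round(3),(s["range_z"]>0).mean())
pickle.dump(d,open("snap0.pkl","wb"))
print(env.sense())
E
```

```text
pics
side [[436.0699685329051, 0.0, 317.10670051373813], [0.0, 436.0699685329051, 246.00129515193538], [0.0, 0.0, 1.0]] [[-0.98, -0.196, -0.018], [-0.107, 0.608, -0.787], [0.165, -0.769, -0.617]] [0.532, 0.188, 1.411] [0.308 1.076 1.029] 0.99595703125
top [[561.5946995875845, 0.0, 317.65941844117907], [0.0, 561.5946995875845, 237.0584926517565], [0.0, 0.0, 1.0]] [[0.017, -1.0, -0.002], [-0.979, -0.017, -0.205], [0.205, 0.005, -0.979]] [-0.001, 0.57, 1.709] [ 0.208 -0.     1.79 ] 0.9961197916666666
{'t': 0.1, 'qpos': array([ 1.17040823e+00,  1.24436089e-01,  1.65155200e+00, -1.32035386e-05,
        1.36753077e+00, -8.26479159e-02]), 'dq': array([-0.00010534, -0.00363935, -0.00342695,  0.00170285,  0.00164534,
       -0.0002762 ]), 'effort': array([ 1.69487744e-04, -4.18878543e+01, -3.61096680e+01,  7.76360231e-02,
        4.61215165e-02, -7.38013955e-05]), 'tool_pos': array([0.20290017, 0.61689051, 0.21350384]), 'ee_rot': array([[-9.49944639e-01,  3.12417409e-01, -7.38879899e-04],
       [ 3.12418248e-01,  9.49942984e-01, -1.77890338e-03],
       [ 1.46133393e-04, -1.92069929e-03, -9.99998145e-01]]), 'contact_force': array([ 1.30865019, -0.57814037,  0.09442313]), 'torque': array([-0.02846505, -0.0170101 , -0.00328696]), 'finger_force': 0.0, 'finger_gap': 0.09494324628791122}
```

View pics/side0.png

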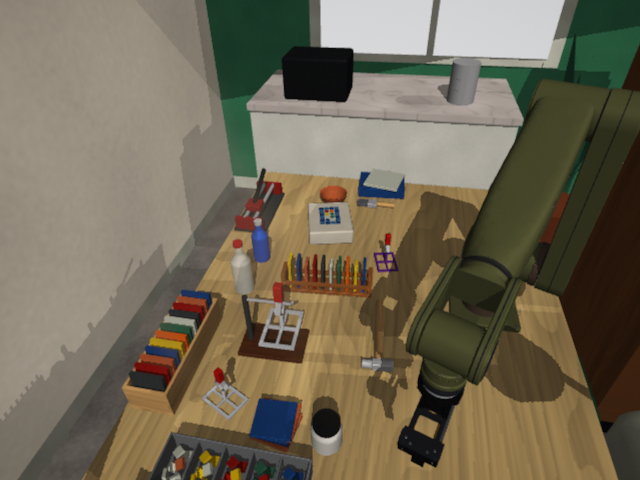

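View pics/top0.png

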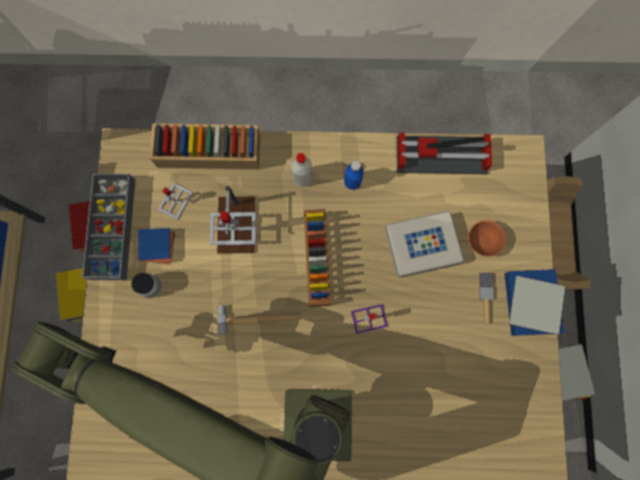

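Side view: hook stand with frame and its red grip at (279,292), rack at (327,275), block with mosaic at (330,217). Smaller silver frame at (225,395) and the purple one at (387,258) are look-alikes. Top view: frame about (233,228), grip (225,217), upright (230,192), so the hook points image-down (world -x). Rack at (317,257), mosaic at (425,243).

```bash
cat > h.py <<'E'
import numpy as np,cv2
def cloud(s):
    v,u=np.mgrid[:480,:640]; z=s["range_z"]; K=s["mtx"]
    p=np.stack([(u-K[0,2])/K[0,0]*z,(v-K[1,2])/K[1,1]*z,z],-1)
    return (p-s["t"])@s["R"]
def ray(s,uv):
    d=s["R"].T@np.linalg.solve(s["mtx"],[uv[0],uv[1],1.]); return -s["R"].T@s["t"],d/np.linalg.norm(d)
def onplane(s,uv,h):
    c,d=ray(s,uv); return c+d*(h-c[2])/d[2]
def meet(rs):   # least-squares meeting point of rays, and residuals
    A=[np.eye(3)-np.outer(d,d) for c,d in rs]
    x=np.linalg.solve(sum(A),sum(a@c for a,(c,d) in zip(A,rs)))
    return x,[np.linalg.norm(a@(x-c)) for a,(c,d) in zip(A,rs)]
def red(s):
    c=s["color"].astype(int); return (c[...,0]>110)&(c[...,1]<60)&(c[...,2]<60)
def rect(P):
    (c,wh,a)=cv2.minAreaRect(P[:,:2].astype(np.float32)*1000)
    b=cv2.boxPoints((c,wh,a)); e=b[1]-b[0]; f=b[2]-b[1]
    l=e if np.linalg.norm(e)>np.linalg.norm(f) else f
    return np.round(c,1),np.round(wh,1),round(np.degrees(np.arctan2(l[1],l[0]))%180,1)
E
python3 - <<'E'
import pickle; from h import *
d=pickle.load(open("snap0.pkl","rb"))
for n,b in(("top",(200,185,265,260)),("side",(235,275,315,365))):
    s=d[n];P=cloud(s);x0,y0,x1,y1=b
    m=np.zeros((480,640),bool);m[y0:y1,x0:x1]=1
    r=red(s)&m; v,u=np.nonzero(r); print(n,"grip px",u.mean(),v.mean(),r.sum(),"P med",np.median(P[r],0),P[r].min(0),P[r].max(0))
    f=m&(abs(P[...,2]-.075)<.015); print("frame",rect(P[f]),np.median(P[f][:,2]),f.sum())
    f=m&(abs(P[...,2]-.014)<.006); print("base",rect(P[f]),np.median(P[f][:,2]))
    hk=m&~red(s)&(P[...,2]>.15);q=P[hk];print("hook",rect(q),q.min(0),q.max(0),hk.sum())
for n,b in(("top",(375,200,470,285)),("side",(300,195,360,250))):
    s=d[n];P=cloud(s);x0,y0,x1,y1=b
    m=np.zeros((480,640),bool);m[y0:y1,x0:x1]=1
    f=m&(P[...,2]>.052)&(P[...,2]<.075);print(n,"block",rect(P[f]),np.median(P[f][:,2]))
    hsv=cv2.cvtColor(s["color"],cv2.COLOR_RGB2HSV); g=f&(hsv[...,1]>90)
    print("mosaic",rect(P[g]),np.median(P[g][:,2]),g.sum())
    ctr=cv2.minAreaRect(np.argwhere(g)[:,::-1].astype(np.float32))[0];print(ctr,onplane(s,ctr,.065))
for n,b in(("top",(300,205,335,310)),("side",(275,245,380,300))):
    s=d[n];P=cloud(s);x0,y0,x1,y1=b
    m=np.zeros((480,640),bool);m[y0:y1,x0:x1]=1
    f=m&(P[...,2]>.07)&(P[...,2]<.14);print(n,"rack",rect(P[f]),P[f].min(0),P[f].max(0))
E
```

```text
top grip px 223.53333333333333 215.25 60 P med [0.59020359 0.2762844  0.2419289 ] [ 0.20837356 -0.00030674  0.01203927] [0.6617612  0.32287195 1.78998356]
frame (array([614. , 278.1]), array([152.3, 140. ]), np.float32(2.1)) 0.07711783435343876 624
base (array([625.6, 288.3]), array([243.2, 209. ]), np.float32(1.1)) 0.013697112678836137
hook (array([433.1, 172.9]), array([561.7,  80.1]), np.float32(29.5)) [ 0.20837356 -0.00030674  0.15146786] [0.69476738 0.30281303 1.78998356] 293
side grip px 279.9580838323353 290.8622754491018 167 P med [0.58769334 0.28649844 0.22588571] [0.3082718  0.03793979 0.03249265] [0.60137479 1.07580471 1.02850056]
frame (array([667.3, 195.9]), array([258. , 311.8]), np.float32(91.9)) 0.07505558069071355 913
base (array([626.4, 181.2]), array([264.6, 362.2]), np.float32(112.0)) 0.012064835787620208
hook (array([442.2, 646.1]), array([135., 890.]), np.float32(115.9)) [0.3082718  0.25690472 0.15020905] [0.69405323 1.07580471 1.02850056] 390
top block (array([ 562.5, -347.5]), array([170. , 252.6]), np.float32(103.6)) 0.060761494418583896
mosaic (array([ 570.5, -371.6]), array([ 72.5, 202.1]), np.float32(104.1)) 0.06476387096599129 346
(438.44110107421875, 239.02191162109375) [ 0.56929019 -0.3700635   0.065     ]
side block (array([ 560.4, -339.9]), array([168.3, 249.8]), np.float32(103.9)) 0.05905468704701137
mosaic (array([ 542.6, -359.7]), array([122.6, 220.3]), np.float32(104.3)) 0.06314068865560803 187
(335.0266418457031, 219.7294464111328) [ 0.53057642 -0.29960878  0.065     ]
top rack (array([507. ,  10.6]), array([300.6,  69.8]), np.float32(4.3)) [ 0.35541466 -0.03266357  0.07000248] [0.65880705 0.05623127 0.13468805]
side rack (array([506.3,  11.7]), array([298.7,  73. ]), np.float32(4.0)) [ 0.35508505 -0.03265035  0.07002362] [0.65721638 0.0579087  0.12493906]
```

```bash
python3 - <<'E'
import pickle; from h import *; from cell import env
d=pickle.load(open("snap0.pkl","rb"))
for n,b in(("top",(200,180,265,260)),("side",(235,275,315,365))):
    s=d[n];P=cloud(s);x0,y0,x1,y1=b
    m=np.zeros((480,640),bool);m[y0:y1,x0:x1]=1
    m&=s["range_z"]>0
    q=P[m&(P[...,0]>.64)&(P[...,2]>.1)&(P[...,2]<.5)];print("upright",q.min(0),q.max(0))
s=d["top"];P=cloud(s);q=P[300:335,345:395].reshape(-1,3);print("purple top",np.nanmax(q[q[:,2]<1],0))
w=env.snapshot("wrist");st=env.sense()
T=st["ee_rot"];print("K",w["mtx"][0],w["mtx"][1]);print("cam in tool",T.T@(-w["R"].T@w["t"]-st["tool_pos"]));print("cam axes in tool",(T.T@w["R"].T).round(3).tolist())
yaw=0.04
for sg in (1,-1):
  for y in (yaw,):
    R=np.array([[sg*np.cos(y),sg*np.sin(y),0],[sg*np.sin(y),-sg*np.cos(y),0],[0,0,-1.]])
    for p in ([.588,.28,.35],[.588,.28,.2],[.56,-.31,.2]):
        print(sg,p,env.ik(p,R))
E
```

```text
upright [0.64093608 0.2703137  0.10003471] [0.69476738 0.28732556 0.19548902]
upright [0.64018479 0.2696673  0.10094739] [0.69449303 0.28929748 0.18831215]
purple top [ 0.38283469 -0.08156555  0.13247298]
K [414.21563008   0.         319.88454055] [  0.         414.21563008 243.93217156]
cam in tool [ 0.08029548 -0.00065834 -0.16979593]
cam axes in tool [[0.001, -0.957, -0.29], [1.0, 0.0, 0.001], [-0.001, -0.29, 0.957]]
1 [0.588, 0.28, 0.35] [ 3.62024442e-01  7.81653531e-02  1.47576293e+00 -4.44089210e-16
  1.58766437e+00  1.89282077e+00]
1 [0.588, 0.28, 0.2] [ 3.62024442e-01  1.35735656e-01  1.66202503e+00 -4.44089210e-16
  1.34383196e+00  1.89282077e+00]
1 [0.56, -0.31, 0.2] [-5.89419012e-01  1.11651057e-01  1.68839726e+00 -4.44089210e-16
  1.34154433e+00  9.41377315e-01]
-1 [0.588, 0.28, 0.35] [ 3.62024442e-01  7.81653531e-02  1.47576293e+00 -4.44089210e-16
  1.58766437e+00 -1.24877188e+00]
-1 [0.588, 0.28, 0.2] [ 3.62024442e-01  1.35735656e-01  1.66202503e+00 -4.44089210e-16
  1.34383196e+00 -1.24877188e+00]
-1 [0.56, -0.31, 0.2] [-5.89419012e-01  1.11651057e-01  1.68839726e+00 -4.44089210e-16
  1.34154433e+00 -2.20021534e+00]
```

```bash
cat >> h.py <<'E'
def Rd(yaw): # tool down, tool x = -frame x, tool y = frame y
    c,s=np.cos(yaw),np.sin(yaw); return np.array([[-c,-s,0],[-s,c,0],[0,0,-1.]])
E
python3 - <<'E'
import pickle; from h import *; from cell import env
D={}
for k,p in (("m1",[.47,-.30,.38]),("m2",[.47,-.36,.38]),("h1",[.51,.31,.42]),("h2",[.51,.25,.42])):
    (env.move_pose(np.array(p),Rd(0.)) if k[1]=="1" else env.servo_line(np.array(p)))
    env.sleep(.2); D[k]=env.snapshot("wrist"); print(k,env.sense()["t"])
pickle.dump(D,open("w.pkl","wb"))
cv2.imwrite("pics/m1.png",D["m1"]["color"][...,::-1]);cv2.imwrite("pics/h1.png",D["h1"]["color"][...,::-1])
E
```

```text
m1 3.7833
m2 4.5833
h1 7.225
h2 8.025
```

View pics/m1.png

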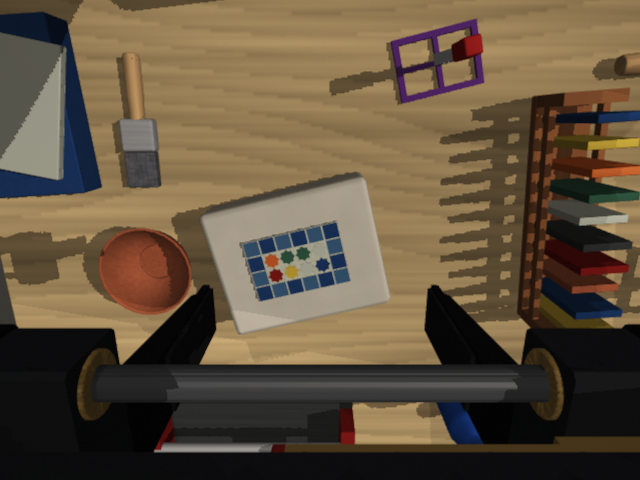

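View pics/h1.png

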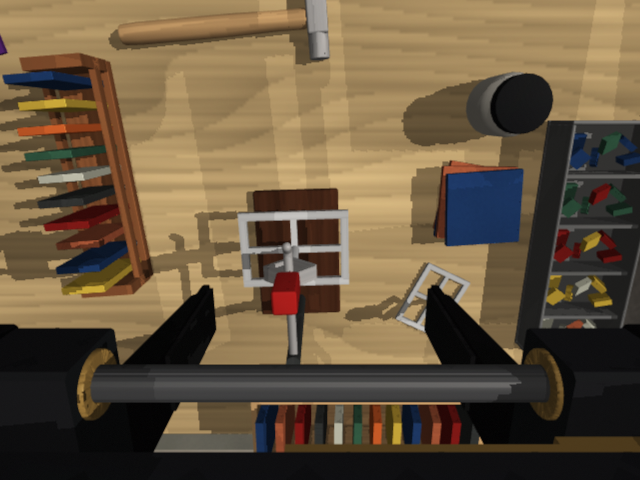

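m1: mosaic corners about (241,243), (337,222), (350,280), (262,300); long side nearly along world y. h1: frame corners about (238,212), (349,210), (349,285), (243,288), red grip about (286,290), hook tip (287,246).

```bash
python3 - <<'E'
import pickle; from h import *
D=pickle.load(open("w.pkl","rb"))
def corners(m):
    c=max(cv2.findContours(m.astype(np.uint8),0,1)[0],key=cv2.contourArea)
    h=cv2.convexHull(c); e=.02*cv2.arcLength(h,True)
    a=cv2.approxPolyDP(h,e,True)[:,0]; return a
for k in("m1","m2","h1","h2"):
    s=D[k];P=cloud(s);ok=s["range_z"]>0;x,y,z=np.moveaxis(P,-1,0)
    if k[0]=="m":
        b=ok&(z>.05)&(z<.075)&(abs(x-.56)<.14)&(y>-.45)&(y<-.18)
        n,l,st,_=cv2.connectedComponentsWithStats(b.astype(np.uint8));i=1+np.argmax(st[1:,4]);b=l==i
        print(k,"block",rect(P[b]),np.median(z[b]))
        hsv=cv2.cvtColor(s["color"],cv2.COLOR_RGB2HSV)
        inn=cv2.erode(b.astype(np.uint8),np.ones((15,15)))>0
        g=inn&(hsv[...,1]>80); g=cv2.morphologyEx(g.astype(np.uint8),cv2.MORPH_OPEN,np.ones((3,3)))>0
        print("mosaic colour",rect(P[g]),np.median(z[g]))
        t=inn&(z>.0628);print("mosaic depth",rect(P[t]),np.median(z[t]),t.sum())
        a=corners(g);print(a.tolist());s["c"]=a
    else:
        f=ok&(z>.055)&(z<.095)&(abs(x-.59)<.12)&(abs(y-.28)<.1)&(s["color"].min(-1)>80)
        print(k,"frame",rect(P[f]),np.median(z[f]),f.sum())
        g=red(s)&ok&(abs(x-.59)<.1)&(abs(y-.28)<.1)&(z>.15)&(z<.3)
        t=g&(z>z[g].max()-.004);print("grip z",z[g].min(),z[g].max(),"top",rect(P[t]),t.sum(),np.argwhere(t).mean(0)[::-1])
        s["g"]=np.argwhere(t).mean(0)[::-1]
        hk=ok&~red(s)&(z>.165)&(z<.21)&(x<.7)&(x>.5)&(abs(y-.28)<.03)
        q=P[hk];print("hook",rect(q),q.min(0),q.max(0),hk.sum())
        for xx in np.arange(.54,.70,.02):
            r=q[abs(q[:,0]-xx)<.008]
            if len(r):print("  x%.2f y %.4f zmax %.4f n%d"%(xx,np.median(r[:,1]),r[:,2].max(),len(r)))
        bs=ok&(z>.009)&(z<.02)&(abs(x-.6)<.15)&(abs(y-.28)<.12)
        n,l,st,_=cv2.connectedComponentsWithStats(bs.astype(np.uint8));b=l==1+np.argmax(st[1:,4]);print("base",rect(P[b]))
a,b=D["m1"],D["m2"]
def order(c): c=np.array(c,float); return c[np.argsort(np.arctan2(*(c-c.mean(0)).T))]
if len(a["c"])==4==len(b["c"]):
    X=[]
    for p,q in zip(order(a["c"]),order(b["c"])):
        r,e=meet([ray(a,p),ray(b,q)]);X.append(r);print("corner",r,max(e))
    print("mean",np.mean(X,0))
print("grip top",meet([ray(D[k],D[k]["g"]) for k in("h1","h2")]))
E
```

```text
m1 block (array([ 559.3, -329.7]), array([168.6, 210.2]), np.float32(103.7)) 0.06024310819229417
mosaic colour (array([ 560.7, -328.8]), array([ 77.1, 117.1]), np.float32(104.1)) 0.06476382719613111
mosaic depth (array([ 543.7, -320.2]), array([108., 146.]), np.float32(104.2)) 0.06459807320084332 2225
[[284, 283], [287, 294], [275, 296], [273, 285]]
m2 block (array([ 559.2, -329.6]), array([168.7, 210.6]), np.float32(103.6)) 0.060284941158970984
mosaic colour (array([ 560.7, -329.6]), array([ 76.9, 115.5]), np.float32(103.2)) 0.06484080820274943
mosaic depth (array([ 559.5, -325.5]), array([ 87.7, 182.2]), np.float32(108.8)) 0.06464922144276987 2572
[[308, 257], [310, 261], [311, 269], [299, 271], [297, 259]]
h1 frame (array([591.8, 275. ]), array([100.6, 140.3]), np.float32(91.7)) 0.07784444370979432 3041
grip z 0.17879570603711886 0.24513724855704652 top (array([591.4, 276. ]), array([23.1, 22. ]), np.float32(2.8)) 529 [283.90170132 302.47258979]
hook (array([620.3, 277.6]), array([141.5,  51.7]), np.float32(2.6)) [0.54959805 0.25017188 0.16516628] [0.69110573 0.30228084 0.20993796
[... 369 characters left out ...]
64278 3047
grip z 0.19656025302468844 0.24472279085371434 top (array([591.2, 275.5]), array([22.9, 21.2]), np.float32(1.8)) 536 [347.79291045 302.78731343]
hook (array([620.1, 276.7]), array([140.5,  52.7]), np.float32(0.1)) [0.54989426 0.25029171 0.16505622] [0.69039195 0.30296459 0.20999766] 1324
  x0.56 y 0.2738 zmax 0.1909 n114
  x0.58 y 0.2744 zmax 0.2100 n414
  x0.60 y 0.2610 zmax 0.2085 n153
  x0.64 y 0.2765 zmax 0.1835 n110
  x0.66 y 0.2769 zmax 0.1837 n114
  x0.68 y 0.2772 zmax 0.1887 n199
base (array([539.4, 273. ]), array([ 29.6, 118.9]), np.float32(91.7))
grip top (array([0.59111456, 0.27568961, 0.24206604]), [np.float64(8.623201008354845e-05), np.float64(8.623201008340134e-05)])
```

Measurements agree with the text (frame 100.7×140.3 mm, top at 78 mm, grip top 242 mm, bar and frame yaw ≈1.8°; block 169×210 mm, mosaic top 65 mm). Next: grasp and unhook.

```bash
python3 - <<'E'
from h import *; from cell import env
y=np.radians(1.8);R=Rd(y);g=np.array([.5915,.2754,.200])
env.move_pose(g+[0,0,.10],R); env.servo_line(g,v=.1)
def st(m):
    s=env.sense();print(m,round(s["t"],2),s["tool_pos"].round(4),s["contact_force"].round(1),s["torque"].round(2),round(s["finger_gap"],4),round(s["finger_force"],1))
    return s
st("at grip"); env.grip(.015,40); st("gripped")
env.servo_line(g+[0,0,.021],v=.05); env.sleep(.2); st("lifted")
w=env.snapshot("wrist");cv2.imwrite("pics/lift.png",w["color"][...,::-1])
E
```

```text
at grip 9.82 [0.5921 0.2756 0.2011] [-0.   0.5  0.8] [-0.    0.06 -0.05] 0.095 0.0
gripped 10.93 [0.5915 0.276  0.2   ] [ 0.7  1.8 -1.3] [0.61 0.02 0.  ] 0.0238 40.0
lifted 11.7 [0.5912 0.2753 0.2204] [ 0.1 -0.7 -3.7] [ 0.03 -0.02 -0.02] 0.024 40.0
```

View pics/lift.png

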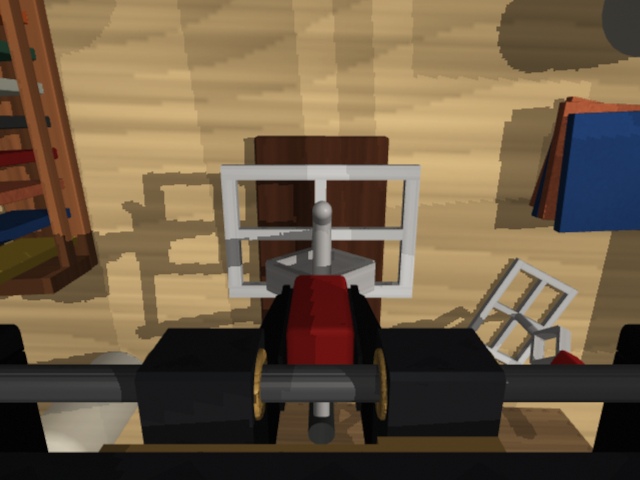

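The picture shows the frame held level, its grip at (320,320) between the fingers, with the hook tip at (322,212) still inside the eye. Weight on the tool is 3.7 N. Next I pull it out along −x.

```bash
python3 - <<'E'
from h import *; from cell import env
y=np.radians(1.8);g=np.array([.5915,.2754,.221])
def st(m):
    s=env.sense();print(m,round(s["t"],2),s["tool_pos"].round(4),s["contact_force"].round(1),s["torque"].round(2),round(s["finger_gap"],4))
p=g-.115*np.array([np.cos(y),np.sin(y),0])
hit=env.servo_line(p,v=.08,guard=6); st(f"out {hit}")
if not hit:
    p[2]=.335; env.servo_line(p,v=.12); st("up")
    env.servo_line(np.array([.5602,-.3295,.335]),Rd(np.radians(13.7)),v=.13); st("over")
    env.servo_line(np.array([.5602,-.3295,.240]),v=.08); env.sleep(.4); st("low")
    import pickle;w=env.snapshot("wrist");pickle.dump(w,open("wl.pkl","wb"));cv2.imwrite("pics/low.png",w["color"][...,::-1])
    s=env.snapshot("side");pickle.dump(s,open("sl.pkl","wb"))
E
```

```text
out False 13.33 [0.4769 0.2718 0.221 ] [ 0.7  0.1 -3.6] [-0.02 -0.04 -0.03] 0.0239
up 14.43 [0.4762 0.2716 0.3336] [-1.1 -0.1 -4.2] [ 0.05 -0.01  0.04] 0.0238
over 19.25 [ 0.5602 -0.3294  0.335 ] [-0.6 -0.  -3.3] [0.01 0.04 0.04] 0.0242
low 20.98 [ 0.5602 -0.3295  0.2401] [ 0.7  0.2 -4.1] [ 0.04  0.06 -0.01] 0.024
```

View pics/low.png

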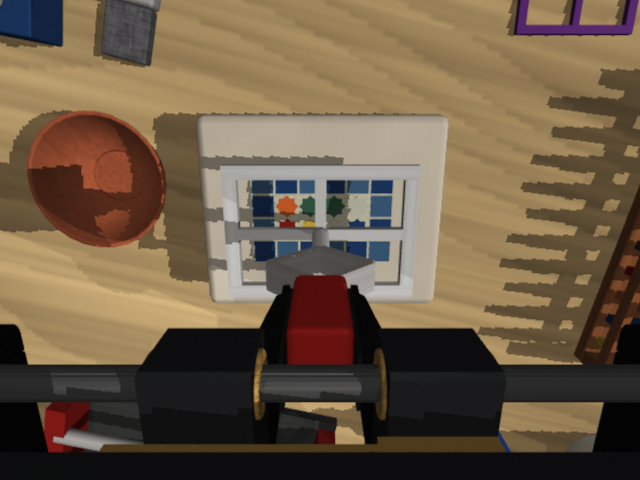

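The window is nearly square to the mosaic: frame corners (222,165)–(419,165) to (230,298)–(411,298), mosaic inside at (252–393, 180–262). Next I measure the frame's centre, yaw and tilt, and the mosaic's, in this picture.

```bash
python3 - <<'E'
import pickle; from h import *
w=pickle.load(open("wl.pkl","rb"));s=pickle.load(open("sl.pkl","rb"))
for n,w in(("wrist",w),("side",s)):
    P=cloud(w);ok=w["range_z"]>0;x,y,z=np.moveaxis(P,-1,0)
    near=ok&(abs(x-.56)<.13)&(abs(y+.33)<.13)
    f=near&(z>.095)&(z<.135);f&=(w["color"].min(-1)>50)
    zz=np.median(z[f]);f&=abs(z-zz)<.006;A=np.c_[P[f][:,:2]-[.56,-.33],np.ones(f.sum())]
    print(n,"frame",rect(P[f]),zz,"plane",np.linalg.lstsq(A,z[f],rcond=None)[0],f.sum())
    b=near&(z>.05)&(z<.062);print("block",rect(P[b]))
    hsv=cv2.cvtColor(w["color"],cv2.COLOR_RGB2HSV);m=near&(z>.062)&(z<.068)&(hsv[...,1]>80)
    print("mosaic",rect(P[m]),np.median(z[m]))
w=pickle.load(open("wl.pkl","rb"))
# independent check: rays through the eyeballed outer corners onto measured frame-top height
C=np.array([onplane(w,c,zz) for c in((221.5,165),(420,165),(411.5,298.5),(229.5,298.5))]);print(C.mean(0),np.linalg.norm(np.diff(C,axis=0),axis=1))
E
```

```text
wrist frame (array([ 560.6, -330.8]), array([100.4, 140.4]), np.float32(103.8)) 0.11786879101035024 plane [0.00054225 0.00208185 0.11766783] 9942
block (array([ 559.7, -329.5]), array([167.6, 210.6]), np.float32(103.7))
mosaic (array([ 564. , -328.2]), array([ 70.4, 117.4]), np.float32(103.5)) 0.06473532628580458
side frame (array([ 556.7, -326.7]), array([100.3, 146.9]), np.float32(103.8)) 0.11539770630978702 plane [-0.00500719 -0.00731949  0.11559235] 283
block (array([ 556.9, -326. ]), array([169., 217.]), np.float32(103.9))
mosaic (array([ 558.3, -326.6]), array([ 74. , 113.4]), np.float32(102.5)) 0.06394082197286144
[ 0.56194272 -0.32972352  0.11539771] [0.13951367 0.1021444  0.14094393]
```

```bash
python3 - <<'E'
from h import *; from cell import env
env.servo_line(np.array([.5599,-.3285,.2055]),Rd(np.radians(13.7)),v=.03,guard=5); env.sleep(.8)
s=env.sense();print(s["t"],s["tool_pos"],s["contact_force"].round(1),s["finger_gap"],abs(s["dq"]).max())
w=env.snapshot("wrist");P=cloud(w);ok=w["range_z"]>0;x,y,z=np.moveaxis(P,-1,0)
near=ok&(abs(x-.56)<.13)&(abs(y+.33)<.13);f=near&(z>.073)&(z<.095)&(w["color"].min(-1)>50);zz=np.median(z[f]);f&=abs(z-zz)<.005
hsv=cv2.cvtColor(w["color"],cv2.COLOR_RGB2HSV)
m=near&(z>.062)&(z<.068)&(hsv[...,1]>80);b=near&(z>.05)&(z<.062)
A=np.c_[P[f][:,:2]-[.56,-.33],np.ones(f.sum())]
print("frame",rect(P[f]),zz,np.linalg.lstsq(A,z[f],rcond=None)[0],"mosaic",rect(P[m]),np.median(z[m]),"block",rect(P[b]))
cv2.imwrite("pics/fin.png",w["color"][...,::-1]);cv2.imwrite("pics/fside.png",env.snapshot("side")["color"][...,::-1])
E
```

```text
23.1833 [ 0.55988791 -0.32851844  0.2054976 ] [ 0.5 -0.7 -3.4] 0.023785389953483088 0.0017251404502792557
frame (array([ 560.2, -329.7]), array([100.2, 140.5]), np.float32(103.8)) 0.08323550013430682 [-0.00047906  0.00156483  0.08313296] mosaic (array([ 561.4, -328.9]), array([ 75.2, 117.8]), np.float32(103.8)) 0.06474317106457726 block (array([ 559. , -329.8]), array([167.2, 210.4]), np.float32(103.7))
```

View pics/fin.png

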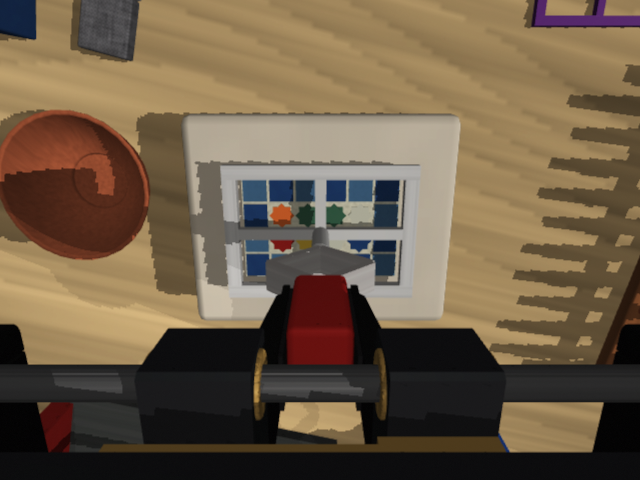

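View pics/fside.png

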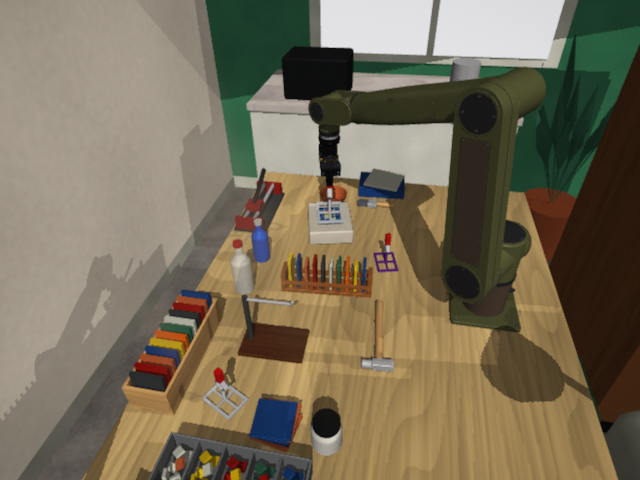

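The window (237–405, 178–287) frames the mosaic evenly, with underside at 75 mm, about 10.5 mm above it, and level to 0.1°. The side view shows everything else undisturbed.

```bash
python3 -c "
from cell import env
print(env.sign_off())"
```

```text
the job is handed in; nothing more can be done
None
```

The job is handed in: the frame is held level and still about 10.5 mm above the mosaic, its window lined up to within about 1 mm and long side along long side, after about 23 s, with no unexpected contact force and nothing else in the scene seen to have moved.

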